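# Gauge a spigot flange against a flip stop

## Robot

A 6-joint arm with a two-finger parallel gripper is mounted at the origin on a cart in front of the work surface, level with it; the furniture and walls round the work are solid. World frame = base frame: x ahead of the robot, y to its left, z up, the work surface at z = 0. Lengths are in m, angles in rad, forces in N, time in s.
With the tool pointing down it reaches from about 0.3 to 0.775 m from the base axis. Payload 14.6 kg.
Tool frame: the origin (TCP) lies at the very end of the fingers, on their centre line; the grasp point (between the pads) lies 19 mm behind it; z points along the fingers, y is the line along which they close (so a half turn about z gives the same grasp; the last joint's range is limited). The gripper opens to 94 mm and grips with 3 to 60 N. Pads are 16 mm wide; open, the fingers measure 119 mm over their backs; the gripper's body (75 mm by 177 mm) begins 78 mm behind the grasp point.
Start: joints at [-1.217, 0.3, 1.521, -0, 1.321, -0.067], TCP at [0.225, -0.502, 0.205] pointing down, gripper open.
Joint ranges: [-3.03, 3.03], [-0.79, 2.21], [0.23, 2.52], [-1.04, 4.18], [0, 3.07], [-2.55, 2.55]. Speed limits (rad/s): [2.22, 2.22, 2.57, 3.14, 3.14, 3.14].

## Interface

Orientations are given as [roll, pitch, yaw] about the fixed x, y, z axes, in that order (R = Rz(yaw) Ry(pitch) Rx(roll)).
In Python, from station import ctrl gives the robot as it stands.
- The arm moves only by the tool move_arm, never from a script. Its argument "increments" is a list of rows, each a list of 7 numbers: the opening, from 0 (shut) to 1 (fully open), then the shift along the tool's x, y, z in units of 50 mm (1.0 is 50 mm), then the turn, a rotation vector about the tool's x, y, z in rad. In form: [[claw, tx, ty, tz, rx, ry, rz], ...]. A call has 1 to 20 rows; each row shifts and turns the commanded pose from where the row before left it, along the tool's axes as they then stand; what a row does not reach is not made up. A row lasts 1/10 s, in which the tool goes at most 50 mm and 8.59 degrees, less where a joint would pass 70% of its speed; a pose out of reach is approached as far as the arm can. A call is refused whole if a number of a shift passes 1 or a number of a turn 0.15, either way. A call with a gripper value outside its range is refused whole. The fingers move at their own pace and stop on an object; "force" is the grip in N (left out, the last holds). Time passes only in rows, so rows that do not move let the fingers close. It gives the time, the measured TCP pose, the force, the opening and the grip force at its end, in the units of the state.
- ctrl.get_obs(): the state, without advancing time (a new reading comes with each control period).
- ctrl.camera(name): name is "side" or "top" or "wrist"; returns a dict with "color" (384x512x3 uint8, blue, green, red), "K" (3x3 intrinsics, pixels), "distortion" ([k1, k2, p1, p2, k3] as OpenCV has them; the pictures are not rectified), "pose" (4x4, takes a point from camera to world coordinates); the wrist camera has in their place "tool_from_camera" (4x4, takes a point from camera to tool coordinates, whose origin is the TCP and whose axes are the flange's). Camera axes: x right, y down, z forward; pixel columns grow to the right and rows downward; lengths in m; the calibration is good to about 2 mm. A picture is of the moment at which its call begins: read the wrist's pose just before it. There is no depth.
- ctrl.hand_in(): hands the job in; it is judged then, once.
Trained networks look in a picture, given as the dict that the camera call returned (one of the last four; its "shot" number tells which), for a name from the list of things; names that differ only in an ending like _2 or _b are one class to them, and where a whole thing is asked for, a point or a joint stands for the part that bears it (a point fixed in the world has none). Each returns a list of dicts, best first, with "conf" (0 to 1); they miss things now and then, are a little off and sometimes report something else, mostly with a low value. They report only what shows in the picture. A call takes as long as a camera call.
- ctrl.cut_out(name, picture): "mask" (384x512 bool, what is visible of it) and "centre" ([row, column] in pixels, amid what is visible of it).
The state is a dict: "time_s": time; "qpos": joint angles; "joint_vel": joint speeds; "tau": joint torques, N m; "ee_pos": TCP position; "eef_rot": TCP orientation; "force": force on the tool from outside, world axes, zero at the start; "moment": the same for the moment, N m; "grip_width": finger opening in m; "grip_force": force on a finger pad.
Only numpy, scipy, OpenCV 4.12 (cv2) and the standard library are available. Lean on these libraries where they do the work, as an engineer would, in place of code of your own. Each camera call takes 0.05 s, during which the arm holds its last target. There are 200 camera calls.

## Task

Flip the red stop on the fence fully down, then lift the brass spigot flange out of the packed crate, leaving the other flanges in their places, and set it gently flat on the fence's bed, butted squarely against both the fence and the right-hand face of the stop. Then let go and flip the stop back up, at least upright, so that the part stays standing exactly where it was gauged. Do not disturb the other things on the worktop.

Things in the scene. Friction and masses are not known exactly. Their poses are not given: they have to be found in the camera images.
- stop_hinge (a point): fixed point on the hinge axis of the flip stop, 9 mm behind the fence's face, 46 mm over the bed's top and 40 mm to the left (+y) of the stop's working face; its y lies along the hinge axis (parallel to the fence), x away from the bed
- crate: fixed blue open crate, 132x132 mm outside, walls 5 mm thick and 22 mm high, floor 5 mm thick; origin at the centre of its underside. It is packed three by three, with about 0.3 mm between neighbours; the brass part stands in the middle cell
- tape_measure: bystander: yellow and black tape measure, 29x77x58 mm; origin at the centre of its underside
- vial: bystander: small amber bottle with black cap, 30 mm across, 66 mm high; origin at the centre of its underside
- spanner: bystander: flat steel spanner, 31x143x5 mm; origin at the centre of its underside
- flange_0: one of the eight plain aluminium flanges round the brass part in the crate, 40x40x24 mm, flat on top; origin at the centre of its underside
- flange_1: one of the eight plain aluminium flanges round the brass part in the crate, 40x40x24 mm, flat on top; origin at the centre of its underside
- flange_2: one of the eight plain aluminium flanges round the brass part in the crate, 40x40x24 mm, flat on top; origin at the centre of its underside
- flange_3: one of the eight plain aluminium flanges round the brass part in the crate, 40x40x24 mm, flat on top; origin at the centre of its underside
- flange_4: one of the eight plain aluminium flanges round the brass part in the crate, 40x40x24 mm, flat on top; origin at the centre of its underside
- flange_5: one of the eight plain aluminium flanges round the brass part in the crate, 40x40x24 mm, flat on top; origin at the centre of its underside
- flange_6: one of the eight plain aluminium flanges round the brass part in the crate, 40x40x24 mm, flat on top; origin at the centre of its underside
- flange_7: one of the eight plain aluminium flanges round the brass part in the crate, 40x40x24 mm, flat on top; origin at the centre of its underside
- spigot_part: the brass part itself; origin at the centre of its underside, 36 mm below part_centre
- part_centre (a point): centre of the part to gauge, on its axis, 36 mm over its underside: a brass square flange 40x40x24 mm with a round 18 mm spigot standing on its middle (24 mm collar, 3 mm high, at its root), 72 mm high in all. Spigot graspable from 9 mm below to 36 mm above this point. x, y square to the flange's sides, z up the spigot; 0.12 to 0.24 kg
- gauge_corner (a point): fixed corner where bed top, fence front face and the flip stop's right-hand (working) face meet. x points through the fence, away from the bed; y along the fence to the left; z up. The part belongs on its -x, -y side: butted home, its axis is at x = -20 mm, y = -20 mm, its underside at z = 0
- stop_leaf (a joint): angle of the red flip stop (plate 10 mm thick along the fence), rad: 0 = down at its end stop (rod level with the hinge, toward the bed's front; plate 2 mm over the bed, from 5 to 57 mm in front of the fence); 1.57 = upright, rod above the hinge; 2.0 = end stop, leaning back. Stiff: stays where left, about 2 to 3 N at the rod
- stop_rod (a point): middle of the graspable length of the flip stop's handle, a steel rod of 10 mm diameter parallel to the fence, free for 20 mm to either side of the point, with a black 15 mm end collar at the left; 60 mm from the hinge axis, level with stop_hinge along the fence. It swings with the stop
- fence: fixed stop fence: plywood bed 100 x 220 mm, 18 mm thick, with an aluminium fence 18 mm thick and 30 mm high (over the bed) along its far edge; 82 mm of bed lie in front of the fence. Origin under the bed's centre, at the worktop; x toward the fence, y along it to the left
- carriage: the flip stop's fixed steel carriage, on the fence from 1 to 45 mm left of the working face, 55 mm high over the bed; origin at gauge_corner

How it is judged:
By the outcome, as a careful person would: the job done as asked, in the order asked, and still so for the second after the job is handed in, with the robot touching nothing.
It also fails if it takes over 72 s, if anything falls off the work surface, if the arm or the gripper's body presses on something with over 40 N, if the wrist force passes 120 N, or if a joint passes its speed limit or range.

## Working session

There is one attempt and no reset: what is moved stays moved. The work goes in short steps, Python scripts to look and compute and a tool call to move; the robot and the scene stay as the last step left them, time stands still between calls to the robot, and variables do not carry over. Pictures are saved under pics/ and viewed, at most 12 in all, crops included, and the job is handed in when it is done.

Besides the shell and the picture viewer there is one more tool, called after ">>>" by a JSON object that holds its "method" and its "body". move_arm: Moves the arm, as the interface text tells. Its arguments: {"type":"object","properties":{"increments":{"type":"array","items":{"type":"array","items":{"type":"number"}}},"force":{"type":"number"}},"required":["increments"]}

```bash
mkdir -p pics; ls; python3 - <<'E'
from station import ctrl
import cv2,numpy as np
o=ctrl.get_obs();print(o)
a=ctrl.camera("top");b=ctrl.camera("side")
for n,p in(("top",a),("side",b)):
    cv2.imwrite(f"pics/{n}0.png",p["color"]);print(n,p["K"].tolist(),p["distortion"],np.round(p["pose"],4).tolist())
    for t in("spigot_part","stop_leaf","fence","crate","carriage","tape_measure","vial","spanner"):
        r=ctrl.cut_out(t,p)
        print(t,[(round(q["conf"],2),np.round(q["centre"]).tolist()) for q in r[:2]])
E
```

```text
pics
{'time_s': 0.0, 'qpos': array([-1.21659079e+00,  3.00473614e-01,  1.52160448e+00, -6.41999998e-06,
        1.32068839e+00, -6.66014694e-02]), 'joint_vel': array([-1.02888209e-03, -1.31647682e-03, -1.24247551e-03, -6.22547467e-05,
        1.14121477e-03, -4.74942720e-04]), 'tau': array([-6.06427311e-04, -5.31804621e+01, -3.52736878e+01,  7.07556750e-02,
        2.44296261e-02, -1.23195082e-04]), 'ee_pos': array([ 0.22457463, -0.50176615,  0.20487505]), 'eef_rot': array([-3.14042101e+00, -7.19165952e-05,  4.20808559e-01]), 'force': array([-0.30372477, -0.89193671, -0.17862568]), 'moment': array([0.04003514, 0.02924359, 0.00956645]), 'grip_force': 0.0, 'grip_width': 0.09415454933988601}
top [[383.86381745055746, 0.0, 252.70161504027575], [0.0, 383.86381745055746, 186.54754015698538], [0.0, 0.0, 1.0]] [-0.03344328  0.          0.          0.          0.        ] [[-0.0144, -0.9857, 0.1677, 0.347], [-0.9999, 0.0142, -0.0024, -0.0715], [0.0, -0.1677, -0.9858, 1.2173], [0.0, 0.0, 0.0, 1.0]]
spigot_part [(0.66, [217.0, 292.0])]
stop_leaf [(0.49, [194.0, 131.0])]
fence [(0.66, [218.0, 146.0])]
crate [(0.34, [214.0, 280.0])]
carriage [(0.79, [200.0, 129.0])]
tape_measure [(0.48, [212.0, 387.0])]
vial [(0.47, [143.0, 136.0])]
spanner [(0.47, [157.0, 112.0]), (0.36, [227.0, 294.0])]
side [[462.8892634262962, 0.0, 254.16395228659482], [0.0, 462.8892634262962, 191.27418046392583], [0.0, 0.0, 1.0]] [-0.05219696  0.          0.          0.          0.        ] [[0.8414, -0.3032, 0.4474, -0.117], [-0.5402, -0.4514, 0.7102, -1.1032], [-0.0134, -0.8392, -0.5436, 0.8728], [0.0, 0.0, 0.0, 1.0]]
spigot_part []
stop_leaf []
fence [(0.64, [184.0, 184.0])]
crate [(0.68, [245.0, 238.0])]
carriage []
tape_measure [(0.6, [297.0, 323.0])]
vial []
spanner []
```

```bash
python3 - <<'E'
import cv2
a=cv2.imread("pics/top0.png")[100:270,70:430]
cv2.imwrite("pics/v1.png",cv2.resize(a,None,fx=2.2,fy=2.2,interpolation=cv2.INTER_CUBIC))
a=cv2.imread("pics/side0.png")
cv2.imwrite("pics/v2.png",cv2.resize(a[90:360,60:400],None,fx=2.2,fy=2.2,interpolation=cv2.INTER_CUBIC))
E
```

```text
(no output)
```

View pics/v1.png

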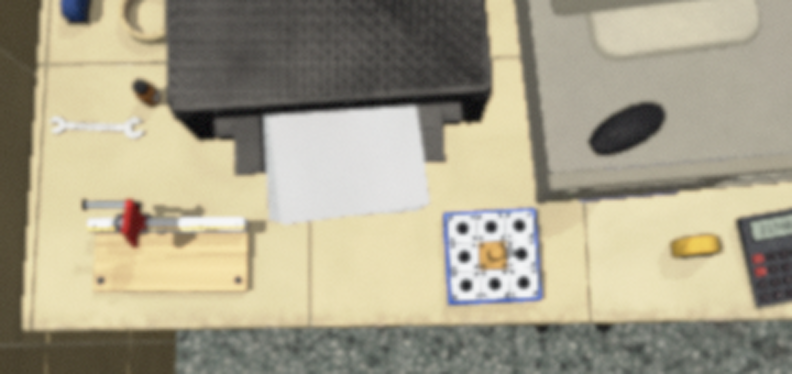

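View pics/v2.png

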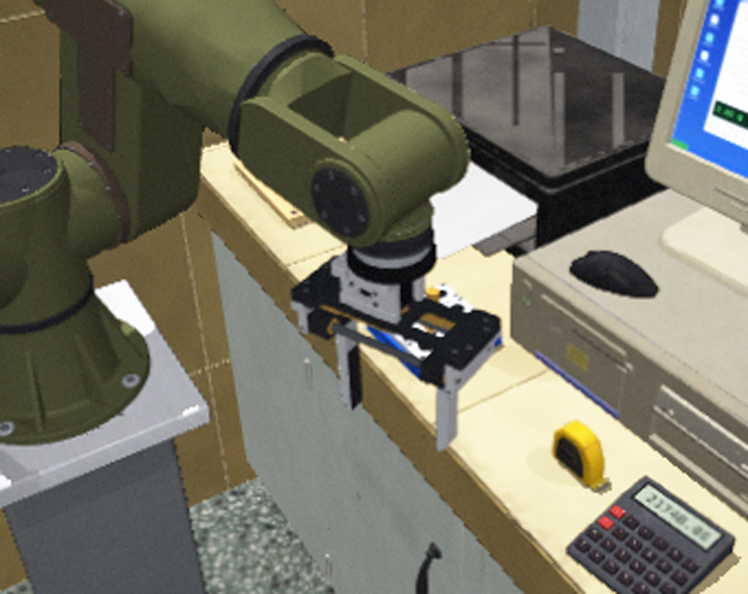

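Top view: crate with the brass part at px (293,215), red stop at (129,201) leaning back with its rod to the left, fence bed spanning columns 113–183. In the side view the arm hides the stop. I'll work out rough positions.

```bash
cat >h.py <<'E'
import numpy as np,cv2
from scipy.spatial.transform import Rotation as R
from station import ctrl
def toolpose(o=None):
    o=o or ctrl.get_obs();T=np.eye(4);T[:3,:3]=R.from_euler('xyz',o["eef_rot"]).as_matrix();T[:3,3]=o["ee_pos"];return T
def shot(name):
    T=toolpose();p=ctrl.camera(name)
    p["T"]=T@p["tool_from_camera"] if name=="wrist" else np.array(p["pose"]);return p
def px2z(p,uv,z):
    n=cv2.undistortPoints(np.float64(uv).reshape(-1,1,2),p["K"],np.float64(p["distortion"])).reshape(-1,2)
    d=np.c_[n,np.ones(len(n))]@p["T"][:3,:3].T;c=p["T"][:3,3]
    return c+d*((z-c[2])/d[:,2])[:,None]
def w2px(p,X):
    M=np.linalg.inv(p["T"]);return cv2.projectPoints(np.float64(X).reshape(-1,1,3),cv2.Rodrigues(M[:3,:3])[0],M[:3,3],p["K"],np.float64(p["distortion"]))[0].reshape(-1,2)
def inc(pos,yaw):
    T=toolpose();G=R.from_euler('xyz',[np.pi,0,yaw]).as_matrix()
    print("now",np.round(T[:3,3],4),ctrl.get_obs()["eef_rot"].round(4));print("tool shift/50mm",(T[:3,:3].T@(np.array(pos)-T[:3,3])/.05).round(3),"rotvec",R.from_matrix(T[:3,:3].T@G).as_rotvec().round(4))
E
python3 - <<'E'
from h import *
p=shot("top")
f=lambda l:[(70+a/2.2,100+b/2.2) for a,b in l]
print("bed FL,FR",px2z(p,f([(93,291),(248,291)]),.018).round(3)[:,:2].tolist())
print("fence top ends back",px2z(p,f([(86,218),(245,217)]),.048).round(3)[:,:2].tolist())
print("rod ends",px2z(p,f([(82,204),(118,204)]),.118).round(3)[:,:2].tolist())
print("crate corners",px2z(p,f([(449,304),(543,298),(536,209),(444,212)]),.022).round(3)[:,:2].tolist())
print("part top",px2z(p,f([(495,253)]),.07).round(3).tolist())
inc([.46,.20,.32],1.57)
E
```

```text
bed FL,FR [[0.413, 0.366], [0.41, 0.145]]
fence top ends back [[0.513, 0.37], [0.511, 0.146]]
rod ends [[0.522, 0.349], [0.521, 0.301]]
crate corners [[0.388, -0.138], [0.394, -0.271], [0.521, -0.266], [0.518, -0.134]]
part top [[0.454, -0.2, 0.07]]
now [ 0.2247 -0.502   0.2055] [3.1415 0.     0.4208]
tool shift/50mm [ 10.032 -10.892  -2.291] rotvec [ 0.0000e+00  1.0000e-04 -1.1492e+00]
```

>>> {"method": "move_arm", "body": {"increments": [[1,0,0,-0.3,0,0,-0.14],[1,0,0,-0.3,0,0,-0.14],[1,0,0,-0.3,0,0,-0.14],[1,0,0,-0.3,0,0,-0.14],[1,0,0,-0.3,0,0,-0.14],[1,0,0,-0.3,0,0,-0.14],[1,0,0,-0.2,0,0,-0.14],[1,0,0,0,0,0,-0.14],[1,0.5,0.5,0,0,0,-0.03],[1,0.6,0.6,0,0,0,0],[1,0.6,0.6,0,0,0,0],[1,0.6,0.6,0,0,0,0],[1,0.6,0.5,0,0,0,0],[1,0.6,0.5,0,0,0,0],[1,0.6,0.5,0,0,0,0],[1,0.6,0,0,0,0,0],[1,0.6,0,0,0,0,0],[1,0.6,0,0,0,0,0],[1,0,0,0,0,0,0]]}}

```text
time_s: 2.85
ee_pos: [0.4155, -0.2054, 0.306]
eef_rot: [3.141, 0.0, 1.573]
force: [-0.6, -0.4, 0.9]
grip_width: 0.0942
grip_force: 0.0
```

```bash
python3 - <<'E'
from h import *
p=shot("wrist");print(p["tool_from_camera"].round(3).tolist(),p["K"][0][0])
cv2.imwrite("pics/w1.png",p["color"])
r=ctrl.cut_out("spigot_part",p);print([(q["conf"],q["centre"]) for q in r])
inc([.455,-.20,.3],1.57)
E
```

```text
[[-0.001, -0.974, -0.225, 0.065], [1.0, -0.001, -0.0, 0.0], [-0.0, -0.225, 0.974, -0.178], [0.0, 0.0, 0.0, 1.0]] 279.92669781356744
[(0.91, [166.7, 279.9])]
now [ 0.4155 -0.2077  0.3057] [3.1411e+00 4.0000e-04 1.5718e+00]
tool shift/50mm [0.152 0.79  0.115] rotvec [0.0005 0.0004 0.0018]
```

View pics/w1.png

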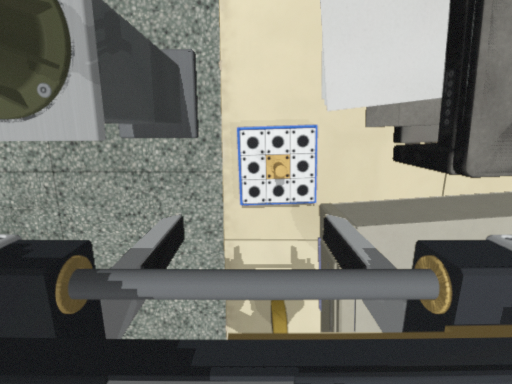

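The wrist view shows the crate at about (278,165), nearly square in the picture, with the spigot at (280,167). I'll measure it and then go on to the stop.

```bash
cat >>h.py <<'E'
def crate(p):
    c=p["color"].astype(int);m=((c[...,0]>c[...,2]+60)&(c[...,0]>90)).astype(np.uint8);m=cv2.morphologyEx(m,cv2.MORPH_CLOSE,np.ones((3,3)))
    cs=max(cv2.findContours(m,cv2.RETR_EXTERNAL,cv2.CHAIN_APPROX_NONE)[0],key=lambda k:cv2.contourArea(cv2.convexHull(k)))
    X=px2z(p,cs.reshape(-1,2),.022)[:,:2];r=cv2.minAreaRect((X*1000).astype(np.float32));return r
def spig(p):
    r=ctrl.cut_out("spigot_part",p)[0];m=r["mask"];c=p["color"].astype(int)
    return r["conf"],m
E
python3 - <<'E'
from h import *
p=shot("wrist");print(crate(p))
p=shot("top");print(crate(p))
inc([.44,.22,.30],1.57)
E
```

```text
((455.823974609375, -200.38351440429688), (129.3121795654297, 129.9132843017578), 1.9252995252609253)
((999.97998046875, -608.7142333984375), (207.45664978027344, 546.7547607421875), 6.897023677825928)
now [ 0.4154 -0.2084  0.3054] [-3.1415e+00  1.0000e-04  1.5703e+00]
tool shift/50mm [8.568 0.488 0.107] rotvec [-0.0001  0.0001  0.0003]
```

>>> {"method": "move_arm", "body": {"increments": [[1,0.5,0,0,0,0,0],[1,0.6,0,0,0,0,0],[1,0.6,0,0,0,0,0],[1,0.6,0,0,0,0,0],[1,0.6,0,0,0,0,0],[1,0.6,0.1,0,0,0,0],[1,0.6,0.1,0,0,0,0],[1,0.6,0.1,0,0,0,0],[1,0.6,0.1,0,0,0,0],[1,0.6,0.1,0,0,0,0],[1,0.6,0,0,0,0,0],[1,0.6,0,0,0,0,0],[1,0.5,0,0,0,0,0],[1,0.5,0,0,0,0,0],[1,0,0,0,0,0,0],[1,0,0,0,0,0,0]]}}

```text
time_s: 4.65
ee_pos: [0.4408, 0.1967, 0.3051]
eef_rot: [-3.141, 0.0, 1.571]
force: [0.2, 0.7, -0.2]
grip_width: 0.0941
grip_force: 0.0
```

```bash
python3 - <<'E'
from h import *
p=shot("wrist")
cv2.imwrite("pics/w2.png",p["color"])
np.savez("w2.npz",T=p["T"],K=p["K"],distortion=p["distortion"])
for t in("stop_leaf","stop_rod","fence","carriage"):
    print(t,[(q["conf"],q["centre"]) for q in ctrl.cut_out(t,p)])
c=p["color"][20:320,150:400]
cv2.imwrite("pics/w2c.png",cv2.resize(c,None,fx=2,fy=2,interpolation=cv2.INTER_CUBIC))
E
```

```text
stop_leaf [(0.67, [102.9, 314.1]), (0.25, [100.2, 302.9])]
stop_rod [(0.72, [101.9, 313.7])]
fence [(0.56, [130.3, 267.1])]
carriage [(0.96, [100.8, 305.7])]
```

View pics/w2c.png

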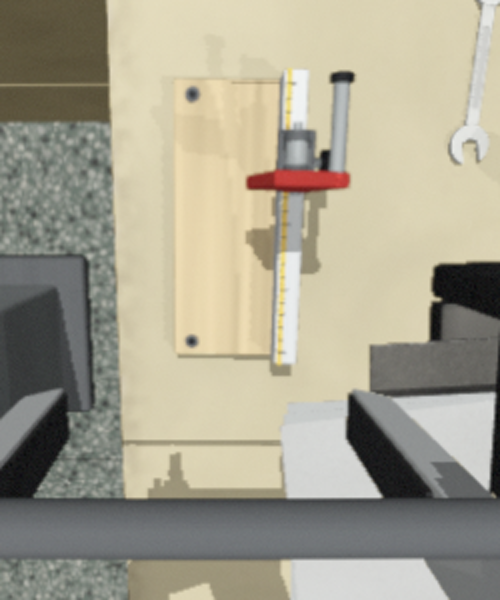

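Crop (px = 150+a/2, 20+b/2): bed front corners at (176,80)/(176,354), fence strip along (285,70)–(273,362), red plate at (250–350,180), rod at (341,82–172) with the black collar at the top, i.e. the left.

```bash
python3 - <<'E'
from h import *
p=dict(np.load("w2.npz"))
f=lambda l:[(150+a/2,20+b/2) for a,b in l]
q=lambda n,l,z:print(n,(px2z(p,f(l),z)*1000).round(1)[:,:2].tolist())
q("bed front",[(175,80),(177,354)],.018)
q("fence front top edge",[(284,70),(273,362)],.048)
q("fence rear top edge",[(308,70),(297,362)],.048)
q("rod: collar mid, mid, root",[(342,76),(341,120),(340,172)],.118)
q("plate right edge near rod",[(340,188)],.118)
q("plate right edge at hinge",[(300,190)],.085)
q("plate right edge front end",[(252,188)],.07)
q("carriage top left edge",[(282,130),(315,130)],.073)
inc([.52,.325,.2],1.57)
E
```

```text
bed front [[416.6, 365.4], [415.4, 147.9]]
fence front top edge [[496.6, 365.4], [494.1, 148.5]]
fence rear top edge [[513.9, 365.4], [513.4, 148.5]]
rod: collar mid, mid, root [[522.9, 345.4], [523.5, 320.2], [524.4, 289.5]]
plate right edge near rod [[524.9, 279.8]]
plate right edge at hinge [[505.1, 280.1]]
plate right edge front end [[473.2, 282.2]]
carriage top left edge [[493.1, 320.9], [516.0, 320.9]]
now [0.4406 0.1964 0.3055] [ 3.1414 -0.      1.5696]
tool shift/50mm [2.573 1.584 2.111] rotvec [ 0.0002 -0.     -0.0004]
```

>>> {"method": "move_arm", "body": {"increments": [[1,0.5,0.33,0.2,0,0,0],[1,0.5,0.33,0.3,0,0,0],[1,0.5,0.33,0.3,0,0,0],[1,0.5,0.33,0.3,0,0,0],[1,0.49,0.34,0.3,0,0,0],[0.8,0,0,0.5,0,0,0],[0.6,0,0,0.5,0,0,0],[0.6,0,0,0.5,0,0,0],[0.6,0,0,0.4,0,0,0],[0.6,0,0,0.2,0,0,0],[0.6,0,0,0,0,0,0]]}}

```text
time_s: 6.0
ee_pos: [0.5232, 0.3212, 0.1295]
eef_rot: [-3.14, 0.001, 1.57]
force: [-0.5, -0.5, -0.1]
grip_width: 0.0567
grip_force: 0.0
```

```bash
python3 - <<'E'
from h import *
p=shot("wrist")
cv2.imwrite("pics/w3.png",p["color"])
np.savez("w3.npz",T=p["T"],K=p["K"],distortion=p["distortion"])
inc([.524,.321,.099],1.562)
E
```

```text
now [0.5236 0.3215 0.1307] [-3.1415e+00  1.0000e-04  1.5704e+00]
tool shift/50mm [-0.01   0.008  0.634] rotvec [-0.0001  0.0001  0.0084]
```

View pics/w3.png

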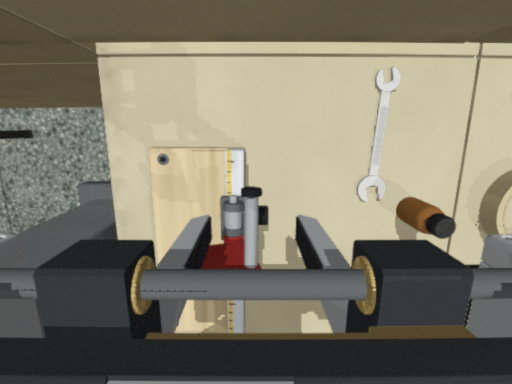

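The rod runs at column 250 between the two fingers, collar at the top (251,192), so it is centred; descend and close.

>>> {"method": "move_arm", "body": {"increments": [[0.6,0,0,0.3,0,0,0],[0.6,0,0,0.33,0,0,0],[0.3,0,0,0,0,0,0],[0,0,0,0,0,0,0],[0,0,0,0,0,0,0],[0,0,0,0,0,0,0],[0,0,0,0,0,0,0],[0,0,0,0,0,0,0]], "force": 15}}

```text
time_s: 6.85
ee_pos: [0.5234, 0.3218, 0.0992]
eef_rot: [3.141, -0.0, 1.571]
force: [-1.9, 0.6, -1.6]
grip_width: 0.012
grip_force: 1.3
```

```bash
python3 - <<'E'
from h import *
p=shot("wrist")
o=ctrl.get_obs();print(o["ee_pos"],o["grip_width"],o["grip_force"],o["force"])
# arc rows
hx,hz=.5045,.064
th0=np.arccos((hx-o["ee_pos"][0])/.06);print("theta",th0)
th=np.r_[np.linspace(th0,0,17)]
x=hx-.06*np.cos(th);z=hz+.06*np.sin(th)
print(np.c_[np.diff(x),-np.diff(z)].__truediv__(.05).round(2).tolist())
E
```

```text
[0.52320004 0.32176732 0.09897988] 0.009552024378447788 15.007379204034805 [-0.33155242  1.02956131  1.90344616]
theta 1.8877435156379485
[[-0.14, -0.04], [-0.14, -0.02], [-0.14, -0.0], [-0.14, 0.01], [-0.14, 0.03], [-0.13, 0.05], [-0.13, 0.06], [-0.12, 0.08], [-0.11, 0.09], [-0.1, 0.1], [-0.09, 0.11], [-0.07, 0.12], [-0.06, 0.13], [-0.04, 0.14], [-0.02, 0.14], [-0.01, 0.14]]
```

>>> {"method": "move_arm", "body": {"increments": [[0,0,-0.14,-0.04,0,0,0],[0,0,-0.14,-0.02,0,0,0],[0,0,-0.14,0,0,0,0],[0,0,-0.14,0.01,0,0,0],[0,0,-0.14,0.03,0,0,0],[0,0,-0.13,0.05,0,0,0],[0,0,-0.13,0.06,0,0,0],[0,0,-0.12,0.08,0,0,0],[0,0,0,0,0,0,0]]}}

```text
time_s: 7.8
ee_pos: [0.468, 0.3217, 0.0895]
eef_rot: [-3.139, 0.001, 1.571]
force: [-0.2, 4.5, -1.6]
grip_width: 0.0093
grip_force: 15.0
```

>>> {"method": "move_arm", "body": {"increments": [[0,0,-0.11,0.09,0,0,0],[0,0,-0.1,0.1,0,0,0],[0,0,-0.09,0.11,0,0,0],[0,0,-0.07,0.12,0,0,0],[0,0,-0.06,0.13,0,0,0],[0,0,0,0,0,0,0]]}}

```text
time_s: 8.4
ee_pos: [0.4476, 0.3216, 0.0619]
eef_rot: [-3.142, 0.0, 1.571]
force: [5.9, 4.1, -3.9]
grip_width: 0.0096
grip_force: 15.0
```

>>> {"method": "move_arm", "body": {"increments": [[0,0,-0.04,0.14,0,0,0],[0,0,-0.02,0.14,0,0,0],[0,0,-0.01,0.14,0,0,0],[0,0,0,0,0,0,0]]}}

```text
time_s: 8.8
ee_pos: [0.4446, 0.3217, 0.0413]
eef_rot: [3.141, -0.0, 1.571]
force: [8.3, 3.3, -2.2]
grip_width: 0.0093
grip_force: 15.0
```

>>> {"method": "move_arm", "body": {"increments": [[0,0,0.02,0.06,0,0,0],[0,0,0.02,0.06,0,0,0],[0,0,0,0,0,0,0]]}}

```text
time_s: 9.1
ee_pos: [0.4448, 0.3219, 0.0359]
eef_rot: [-3.138, 0.0, 1.571]
force: [-9.9, 3.0, 16.0]
grip_width: 0.0093
grip_force: 15.0
```

>>> {"method": "move_arm", "body": {"increments": [[0.35,0,0,0,0,0,0],[0.35,0,0,0,0,0,0],[0.35,0,0,0,0,0,0],[0.35,0,0,-0.3,0,0,0],[0.35,0,0,-0.5,0,0,0],[0.5,0,0,-0.6,0,0,0],[0.5,0,0,-0.6,0,0,0],[0.5,-0.2,0,-0.6,0,0,0],[0.5,-0.2,0,-0.6,0,0,0],[0.5,0,0,0,0,0,0],[0.5,0,0,0,0,0,0]]}}

```text
time_s: 10.2
ee_pos: [0.4464, 0.3015, 0.1957]
eef_rot: [-3.142, 0.0, 1.57]
force: [-0.2, 0.2, -1.0]
grip_width: 0.0468
grip_force: 0.0
```

```bash
python3 - <<'E'
from h import *
p=shot("wrist");print(toolpose()[:3,3])
cv2.imwrite("pics/w4.png",p["color"])
np.savez("w4.npz",T=p["T"],K=p["K"],distortion=p["distortion"])
c=p["color"][60:260,110:370]
cv2.imwrite("pics/w4c.png",cv2.resize(c,None,fx=3,fy=3,interpolation=cv2.INTER_CUBIC)[:600,:800])
E
```

```text
[0.44609213 0.30151387 0.19487647]
```

View pics/w4c.png

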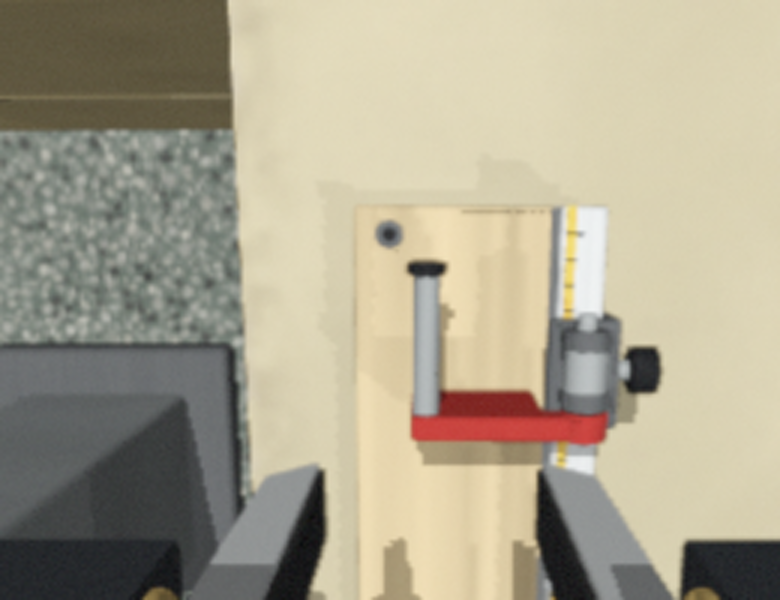

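The stop is down: rod at crop (427,340), plate top strip (413–605, 412–440), hinge at (587,370).

```bash
python3 - <<'E'
from h import *
p=dict(np.load("w4.npz"))
f=lambda l:[(110+a/3,60+b/3) for a,b in l]
q=lambda n,l,z:print(n,(px2z(p,f(l),z)*1000).round(1)[:,:2].tolist())
q("bed front",[(357,210),(358,580)],.018)
q("junction",[(552,215),(543,580)],.018)
q("fence rear top",[(606,210),(593,470)],.048)
q("bed left edge",[(450,206)],.018)
q("rod",[(427,290),(427,400)],.064)
q("rod ends",[(427,272),(427,414)],.069)
q("hinge",[(587,330)],.064)
q("working face top edge",[(420,440),(580,440)],.071)
q("working face top edge@.076",[(420,440),(580,440)],.076)
img=cv2.imread("pics/w4.png")
# fence face edge profile
for v in (135,150,215,225,235): print(v,img[v,284:314].mean(1).round().astype(int).tolist())
inc([.456,-.2,.195],1.57)
E
```

```text
bed front [[416.4, 365.1], [413.4, 199.7]]
junction [[497.2, 362.9], [498.2, 199.6]]
fence rear top [[513.4, 365.1], [512.8, 261.9]]
bed left edge [[454.9, 366.6]]
rod [[445.5, 336.4], [445.4, 294.9]]
rod ends [[445.5, 343.4], [445.4, 290.7]]
hinge [[505.0, 321.5]]
working face top edge [[442.8, 281.1], [502.7, 281.0]]
working face top edge@.076 [[442.8, 282.5], [501.8, 282.4]]
135 [204, 206, 207, 206, 205, 204, 205, 205, 205, 185, 137, 133, 163, 208, 225, 203, 193, 202, 226, 239, 239, 239, 238, 239, 240, 240, 238, 228, 211, 205]
150 [196, 201, 204, 206, 204, 205, 205, 204, 190, 151, 130, 134, 182, 208, 193, 191, 197, 221, 238, 239, 238, 238, 238, 240, 240, 237, 230, 215, 206, 203]
215 [183, 184, 187, 188, 190, 180, 161, 136, 146, 157, 168, 171, 171, 181, 209, 229, 232, 233, 235, 237, 237, 235, 234, 222, 201, 200, 200, 200, 201, 200]
225 [193, 191, 189, 178, 141, 58, 27, 29, 35, 47, 87, 124, 141, 147, 147, 148, 148, 148, 147, 148, 147, 148, 148, 147, 148, 146, 148, 150, 165, 188]
235 [193, 191, 189, 171, 113, 47, 31, 29, 23, 31, 26, 30, 30, 37, 69, 109, 138, 147, 147, 147, 146, 147, 147, 149, 147, 148, 146, 148, 148, 149]
now [0.4461 0.3015 0.1949] [-3.1403e+00  8.0000e-04  1.5706e+00]
tool shift/50mm [-1.003e+01  2.000e-01  5.000e-03] rotvec [-0.0013  0.0008  0.0006]
```

>>> {"method": "move_arm", "body": {"increments": [[0.5,-0.5,0,0,0,0,0],[0.5,-0.7,0,0,0,0,0],[0.5,-0.7,0,0,0,0,0],[0.5,-0.7,0,0,0,0,0],[0.5,-0.7,0.05,0,0,0,0],[0.5,-0.7,0.05,0,0,0,0],[0.5,-0.7,0.05,0,0,0,0],[0.5,-0.7,0.05,0,0,0,0],[0.5,-0.7,0,0,0,0,0],[0.5,-0.7,0,0,0,0,0],[0.5,-0.7,0,0,0,0,0],[0.5,-0.7,0,0,0,0,0],[0.5,-0.7,0,0,0,0,0],[0.5,-0.7,0,0,0,0,-0.015],[0.5,-0.4,0,0,0,0,-0.02],[0.5,0,0,0,0,0,0],[0.5,0,0,0,0,0,0]]}}

```text
time_s: 11.95
ee_pos: [0.4564, -0.1977, 0.1948]
eef_rot: [-3.14, -0.001, 1.605]
force: [0.7, 0.5, -0.7]
grip_width: 0.0473
grip_force: 0.0
```

```bash
python3 - <<'E'
from h import *
p=shot("wrist");T=toolpose();print(T[:3,3],crate(p))
cv2.imwrite("pics/w5.png",p["color"]);np.savez("w5.npz",T=p["T"],K=p["K"],distortion=p["distortion"])
r=ctrl.cut_out("spigot_part",p);print([(q["conf"],q["centre"]) for q in r])
u,v=r[0]["centre"][::-1];u=int(u);v=int(v)
c=p["color"][v-65:v+65,u-85:u+85];print(u-85,v-65)
cv2.imwrite("pics/w5c.png",cv2.resize(c,None,fx=4,fy=4,interpolation=cv2.INTER_CUBIC))
print(w2px(p,[T[:3,3]*[1,1,0]+[0,0,.077]]))
E
```

```text
[ 0.4565386  -0.19733289  0.1950842 ] ((455.55767822265625, -189.60641479492188), (129.37496948242188, 108.9687271118164), 1.9220199584960938)
[(0.94, [183.0, 255.0]), (0.52, [180.2, 218.5])]
170 118
[[253.53310727 190.05188626]]
```

View pics/w5c.png

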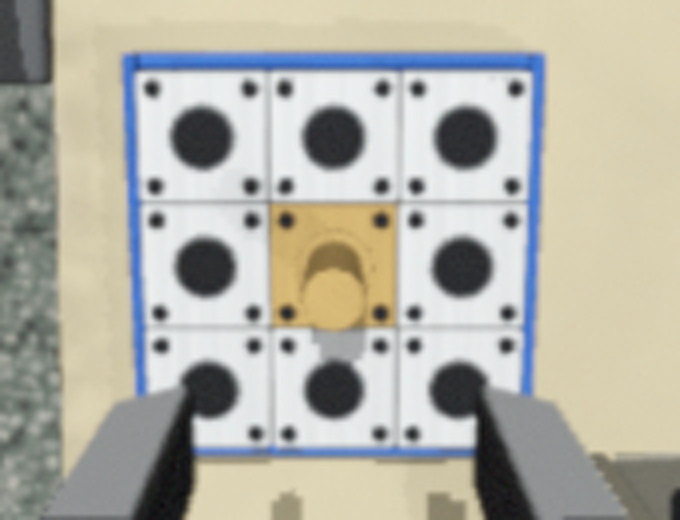

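The crate is square in the picture; brass flange corners at crop (270,202)–(397,327), spigot top centre at (334,300).

```bash
python3 - <<'E'
from h import *
p=dict(np.load("w5.npz"))
f=lambda l:[(170+a/4,118+b/4) for a,b in l]
a=px2z(p,f([(334,300)]),.077)[0];b=px2z(p,f([(270,202),(397,202),(397,327),(270,327)]),.029)
print(a,b.mean(0),np.linalg.norm(np.diff(b,axis=0),axis=1))
t=(a+b.mean(0))/2
inc([t[0],t[1],.040],1.605)
E
```

```text
[ 0.45661169 -0.20060625  0.077     ] [ 0.45642015 -0.20037071  0.029     ] [0.03926801 0.0398532  0.04027512]
now [ 0.4566 -0.1972  0.1954] [-3.1407e+00 -7.0000e-04  1.6064e+00]
tool shift/50mm [-6.700e-02 -2.000e-03  3.108e+00] rotvec [-0.0009 -0.0007  0.0014]
```

>>> {"method": "move_arm", "body": {"increments": [[0.5,-0.067,0,0.5,0,0,0],[0.5,0,0,0.6,0,0,0],[0.5,0,0,0.6,0,0,0],[0.5,0,0,0.6,0,0,0],[0.4,0,0,0.5,0,0,0],[0.4,0,0,0.25,0,0,0],[0.3,0,0,0,0,0,0],[0,0,0,0,0,0,0],[0,0,0,0,0,0,0],[0,0,0,0,0,0,0],[0,0,0,0,0,0,0],[0,0,0,0,0,0,0]], "force": 25}}

```text
time_s: 13.25
ee_pos: [0.457, -0.2018, 0.0443]
eef_rot: [3.141, 0.0, 1.606]
force: [-3.6, 0.8, 7.2]
grip_width: 0.0178
grip_force: 25.0
```

>>> {"method": "move_arm", "body": {"increments": [[0,0,0,-0.06,0,0,0],[0,0,0,-0.08,0,0,0],[0,0,0,-0.08,0,0,0],[0,0,0,-0.08,0,0,0],[0,0,0,-0.08,0,0,0],[0,0,0,0,0,0,0]]}}

```text
time_s: 13.85
ee_pos: [0.4571, -0.2018, 0.0631]
eef_rot: [3.141, 0.0, 1.606]
force: [0.2, -0.2, -1.6]
grip_width: 0.0177
grip_force: 24.9
```

>>> {"method": "move_arm", "body": {"increments": [[0,0,0,-0.1,0,0,0],[0,0,0,-0.12,0,0,0],[0,0,0,-0.3,0,0,0],[0,0,0,-0.4,0,0,0],[0,0,0,-0.5,0,0,0],[0,0,0,-0.4,0,0,0],[0,0,0,0,0,0,0],[0,0,0,0,0,0,0]]}}

```text
time_s: 14.65
ee_pos: [0.4567, -0.2016, 0.1531]
eef_rot: [3.142, 0.0, 1.606]
force: [-1.3, 0.7, -2.5]
grip_width: 0.0174
grip_force: 24.9
```

```bash
python3 - <<'E'
from h import *
p=shot("wrist");T=toolpose();o=ctrl.get_obs();print(o["grip_width"],o["force"])
cv2.imwrite("pics/w6.png",p["color"]);np.savez("w6.npz",T=p["T"],K=p["K"],distortion=p["distortion"])
inc([.470,.255,.155],1.566)
s=ctrl.camera("side");t=ctrl.camera("top")
a=cv2.resize(p["color"],(400,300));b=cv2.resize(s["color"],(400,300));c=cv2.resize(t["color"][150:270,260:420],(400,300))
cv2.imwrite("pics/m1.png",np.vstack([np.hstack([a,b]),np.hstack([c,c*0])]))
E
```

```text
0.017374890493045886 [ 0.33600891 -0.37945249 -2.12925506]
now [ 0.4564 -0.2014  0.1525] [-3.1406e+00 -6.0000e-04  1.6058e+00]
tool shift/50mm [ 9.113  0.591 -0.045] rotvec [-0.0011 -0.0006  0.0398]
```

View pics/m1.png

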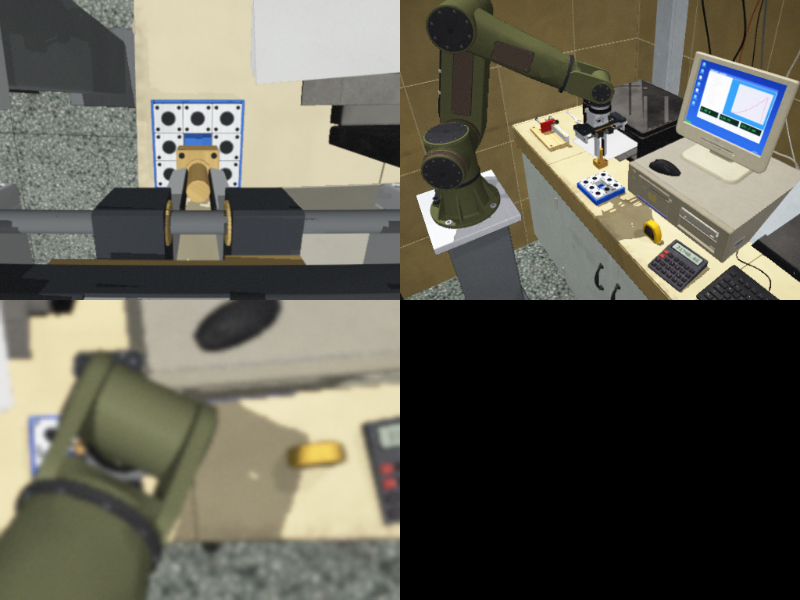

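Part held straight, its empty cell is blue, all eight neighbours in their cells. Carry it to the fence.

>>> {"method": "move_arm", "body": {"increments": [[0,0.3,0,0,0,0,0],[0,0.5,0,0,0,0,0],[0,0.6,0.05,0,0,0,0],[0,0.6,0.06,0,0,0,0],[0,0.6,0.06,0,0,0,0],[0,0.6,0.06,0,0,0,0],[0,0.6,0.06,0,0,0,0],[0,0.6,0.06,0,0,0,0],[0,0.6,0.06,0,0,0,0],[0,0.6,0.06,0,0,0,0],[0,0.6,0.06,0,0,0,0],[0,0.6,0.06,0,0,0,0],[0,0.6,0,0,0,0,0],[0,0.6,0,0,0,0,0],[0,0.5,0,0,0,0,0],[0,0.4,0,0,0,0,0],[0,0.2,0,0,0,0,0.02],[0,0,0,0,0,0,0.02],[0,0,0,0,0,0,0],[0,0,0,0,0,0,0]]}}

```text
time_s: 16.8
ee_pos: [0.4702, 0.2537, 0.1533]
eef_rot: [-3.141, 0.0, 1.566]
force: [-0.0, 0.4, -0.9]
grip_width: 0.0174
grip_force: 24.9
```

```bash
python3 - <<'E'
from h import *
p=shot("wrist")
cv2.imwrite("pics/w7.png",p["color"]);np.savez("w7.npz",T=p["T"],K=p["K"],distortion=p["distortion"])
inc([.470,.255,.065],1.566)
E
```

```text
now [0.4703 0.2536 0.1534] [-3.1414e+00  1.0000e-04  1.5655e+00]
tool shift/50mm [ 0.027 -0.005  1.767] rotvec [-0.0002  0.0001 -0.0005]
```

View pics/w7.png

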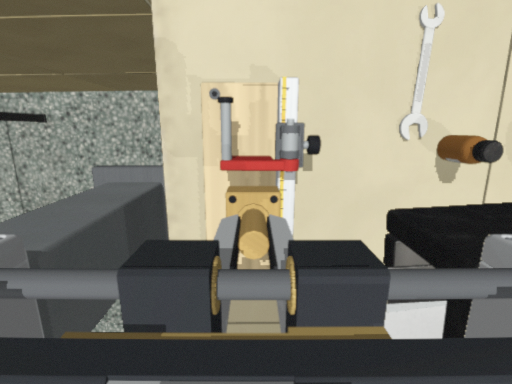

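>>> {"method": "move_arm", "body": {"increments": [[0,0,0,0.3,0,0,0],[0,0,0,0.4,0,0,0],[0,0,0,0.4,0,0,0],[0,0,0,0.4,0,0,0],[0,0,0,0.2,0,0,0],[0,0,0,0.1,0,0,0],[0,0,0,0.04,0,0,0],[0,0,0,0,0,0,0],[0,0,0,0,0,0,0]]}}

```text
time_s: 17.75
ee_pos: [0.4707, 0.2543, 0.0622]
eef_rot: [3.141, -0.0, 1.566]
force: [0.2, -0.4, -1.0]
grip_width: 0.0175
grip_force: 24.9
```

>>> {"method": "move_arm", "body": {"increments": [[0,0,0,0.02,0,0,0],[0,0,0,0.01,0,0,0],[0,0,0,0,0,0,0]]}}

```text
time_s: 18.05
ee_pos: [0.4704, 0.2541, 0.06]
eef_rot: [3.142, -0.0, 1.566]
force: [0.1, 0.6, -1.9]
grip_width: 0.0173
grip_force: 24.9
```

>>> {"method": "move_arm", "body": {"increments": [[0,0,0.03,0.01,0,0,0],[0,0,0.03,0.01,0,0,0],[0,0,0.02,0,0,0,0],[0,0,0.01,0,0,0,0],[0,0,0,0,0,0,0]]}}

```text
time_s: 18.55
ee_pos: [0.475, 0.2541, 0.0589]
eef_rot: [3.142, -0.0, 1.566]
force: [0.2, -0.2, -0.3]
grip_width: 0.0179
grip_force: 24.9
```

>>> {"method": "move_arm", "body": {"increments": [[0,0,0.015,0.01,0,0,0],[0,0,0,0,0,0,0]]}}

```text
time_s: 18.75
ee_pos: [0.4755, 0.2541, 0.0584]
eef_rot: [-3.141, 0.0, 1.566]
force: [-0.4, 0.4, -1.8]
grip_width: 0.0172
grip_force: 24.9
```

>>> {"method": "move_arm", "body": {"increments": [[0,0,0.015,0.01,0,0,0],[0,0,0,0,0,0,0]]}}

```text
time_s: 18.95
ee_pos: [0.4756, 0.2541, 0.0578]
eef_rot: [-3.14, 0.0, 1.566]
force: [-5.0, 0.5, 2.0]
grip_width: 0.0178
grip_force: 24.9
```

>>> {"method": "move_arm", "body": {"increments": [[0,0.03,0,0,0,0,0],[0,0.03,0,0,0,0,0],[0,0.02,0,0,0,0,0],[0,0,0,0,0,0,0]]}}

```text
time_s: 19.35
ee_pos: [0.4757, 0.2577, 0.0576]
eef_rot: [-3.14, 0.001, 1.566]
force: [-4.7, -3.0, 0.4]
grip_width: 0.0175
grip_force: 24.9
```

>>> {"method": "move_arm", "body": {"increments": [[0,0.02,0,0,0,0,0],[0,0,0,0,0,0,0]]}}

```text
time_s: 19.55
ee_pos: [0.4757, 0.2586, 0.0576]
eef_rot: [-3.14, 0.001, 1.566]
force: [-4.5, -3.3, -0.2]
grip_width: 0.0174
grip_force: 24.9
```

>>> {"method": "move_arm", "body": {"increments": [[0,0.02,0,0,0,0,0],[0,0,0,0,0,0,0]]}}

```text
time_s: 19.75
ee_pos: [0.4757, 0.2594, 0.0576]
eef_rot: [-3.139, 0.002, 1.566]
force: [-4.7, -5.6, 1.1]
grip_width: 0.0177
grip_force: 25.0
```

>>> {"method": "move_arm", "body": {"increments": [[0,0.015,0,0,0,0,0],[0,0,0,0,0,0,0]]}}

```text
time_s: 19.95
ee_pos: [0.4757, 0.2597, 0.0576]
eef_rot: [-3.139, 0.003, 1.566]
force: [-4.2, -10.0, 2.8]
grip_width: 0.0176
grip_force: 25.0
```

>>> {"method": "move_arm", "body": {"increments": [[0,0.015,0,0,0,0,0],[0,0,0,0,0,0,0]]}}

```text
time_s: 20.15
ee_pos: [0.4757, 0.2599, 0.0576]
eef_rot: [-3.139, 0.004, 1.566]
force: [-5.2, -13.4, 5.3]
grip_width: 0.0175
grip_force: 25.0
```

>>> {"method": "move_arm", "body": {"increments": [[0,-0.02,0,0.01,0,0,0],[0,0,0,0,0,0,0]]}}

```text
time_s: 20.35
ee_pos: [0.4757, 0.2596, 0.0575]
eef_rot: [-3.139, 0.002, 1.566]
force: [-6.5, -9.5, 7.5]
grip_width: 0.0177
grip_force: 25.0
```

>>> {"method": "move_arm", "body": {"increments": [[0,0,0,0.01,0,0,0],[0,0,0,0,0,0,0]]}}

```text
time_s: 20.55
ee_pos: [0.4757, 0.2596, 0.0574]
eef_rot: [-3.139, 0.002, 1.566]
force: [-10.0, -10.7, 13.2]
grip_width: 0.0175
grip_force: 25.0
```

>>> {"method": "move_arm", "body": {"increments": [[0,-0.015,-0.01,-0.02,0,0,0],[0,0,0,0,0,0,0]]}}

```text
time_s: 20.75
ee_pos: [0.4755, 0.2594, 0.0578]
eef_rot: [-3.141, 0.001, 1.566]
force: [-4.7, -5.4, 2.4]
grip_width: 0.0175
grip_force: 25.0
```

>>> {"method": "move_arm", "body": {"increments": [[0,0,0,0,0,0,0],[0,0,0,0,0,0,0],[0,0,0,0,0,0,0]], "force": 5}}

```text
time_s: 21.05
ee_pos: [0.4757, 0.2599, 0.0578]
eef_rot: [-3.141, 0.0, 1.566]
force: [-3.8, -0.9, -1.1]
grip_width: 0.0176
grip_force: 5.0
```

>>> {"method": "move_arm", "body": {"increments": [[0,0.006,-0.006,0,0,0,0],[0,0,0,0,0,0,0],[0.4,0,0,0,0,0,0],[0.4,0,0,0,0,0,0],[0.4,0,0,0,0,0,0],[0.4,0,0,-0.2,0,0,0],[0.4,0,0,-0.4,0,0,0],[0.4,0,0,-0.5,0,0,0],[0.4,0,0,-0.6,0,0,0],[0.4,0,0,-0.5,0,0,0],[0.4,0,0,-0.4,0,0,0],[0.4,0,0,0,0,0,0],[0.4,0,0,0,0,0,0]]}}

```text
time_s: 22.35
ee_pos: [0.4756, 0.2602, 0.1879]
eef_rot: [3.141, -0.0, 1.566]
force: [0.2, 0.5, -0.2]
grip_width: 0.0377
grip_force: 0.0
```

```bash
python3 - <<'E'
from h import *
p=shot("wrist")
cv2.imwrite("pics/w8.png",p["color"]);np.savez("w8.npz",T=p["T"],K=p["K"],distortion=p["distortion"])
r=ctrl.cut_out("spigot_part",p);print([(q["conf"],q["centre"]) for q in r])
print(toolpose()[:3,3])
u,v=map(int,r[0]["centre"][::-1]);u0,v0=u-70,v-60;print(u0,v0)
cv2.imwrite("pics/w8c.png",cv2.resize(p["color"][v0:v0+110,u0:u0+150],None,fx=5,fy=5,interpolation=cv2.INTER_CUBIC))
E
```

```text
[(0.71, [184.4, 253.5])]
[0.47521838 0.25996394 0.18691598]
183 124
```

View pics/w8c.png

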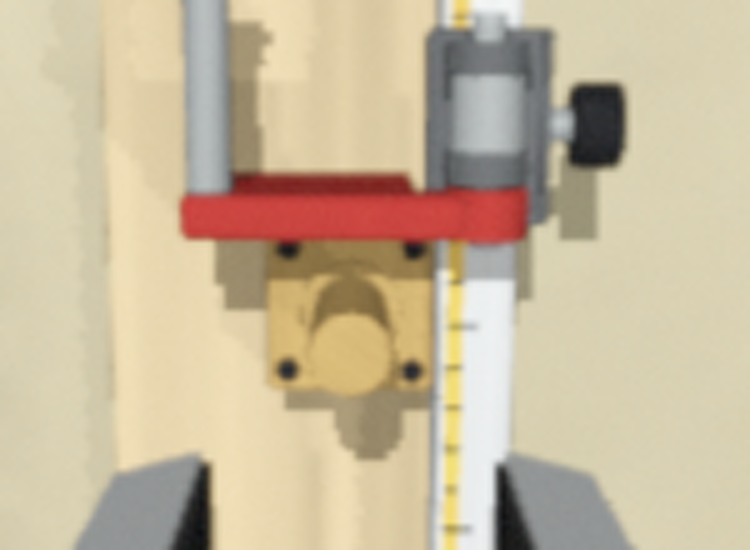

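The picture shows the part square at crop (267–430, 240–388), against the red plate's face and the fence. As insurance I'll nudge it lightly, low on the flange, towards the fence and then towards the stop.

>>> {"method": "move_arm", "body": {"increments": [[0,0,-0.35,0,0,0,0],[0,0,-0.45,0,0,0,0],[0,0,0,0,0,0,0],[0,0,0,0.4,0,0,0],[0,0,0,0.6,0,0,0],[0,0,0,0.6,0,0,0],[0,0,0,0.6,0,0,0],[0,0,0,0.5,0,0,0],[0,0,0,0.3,0,0,0],[0,0,0,0.15,0,0,0],[0,0,0,0,0,0,0],[0,0,0,0,0,0,0]]}}

```text
time_s: 23.65
ee_pos: [0.436, 0.2605, 0.0309]
eef_rot: [3.141, -0.0, 1.566]
force: [0.0, 0.2, 0.6]
grip_width: 0.0005
grip_force: 0.0
```

>>> {"method": "move_arm", "body": {"increments": [[0,0,0.03,0,0,0,0],[0,0,0.03,0,0,0,0],[0,0,0.02,0,0,0,0],[0,0,0,0,0,0,0]]}}

```text
time_s: 24.05
ee_pos: [0.4399, 0.2604, 0.0307]
eef_rot: [3.141, -0.0, 1.566]
force: [-0.4, 0.6, 0.6]
grip_width: 0.0006
grip_force: 0.0
```

>>> {"method": "move_arm", "body": {"increments": [[0,0,0.02,0,0,0,0],[0,0,0.02,0,0,0,0],[0,0,0,0,0,0,0]]}}

```text
time_s: 24.35
ee_pos: [0.4417, 0.2603, 0.0305]
eef_rot: [3.142, -0.0, 1.566]
force: [-0.6, 0.8, -0.6]
grip_width: 0.0004
grip_force: 0.0
```

>>> {"method": "move_arm", "body": {"increments": [[0,0,0.02,0,0,0,0],[0,0,0.02,0,0,0,0],[0,0,0,0,0,0,0]]}}

```text
time_s: 24.65
ee_pos: [0.443, 0.2603, 0.0304]
eef_rot: [-3.14, 0.0, 1.566]
force: [-5.3, -1.0, 4.6]
grip_width: 0.0005
grip_force: 2.8
```

>>> {"method": "move_arm", "body": {"increments": [[0,0,0.02,0,0,0,0],[0,0,0,0,0,0,0]]}}

```text
time_s: 24.85
ee_pos: [0.4431, 0.2602, 0.0303]
eef_rot: [-3.138, 0.001, 1.566]
force: [-13.5, 0.1, 8.2]
grip_width: 0.0004
grip_force: 6.3
```

>>> {"method": "move_arm", "body": {"increments": [[0,0,0.02,0,0,0,0],[0,0,0,0,0,0,0]]}}

```text
time_s: 25.05
ee_pos: [0.4431, 0.2602, 0.0303]
eef_rot: [-3.136, 0.001, 1.566]
force: [-19.9, 0.3, 13.4]
grip_width: 0.0004
grip_force: 9.9
```

>>> {"method": "move_arm", "body": {"increments": [[0,0,-0.1,0,0,0,0],[0,0,-0.15,0,0,0,0],[0,-0.4,0,0,0,0,0],[0,-0.4,0,0,0,0,0],[0,0,0.4,0,0,0,0],[0,0,0.45,0,0,0,0],[0,0,0,0,0,0,0],[0,0.1,0,0,0,0,0],[0,0.05,0,0,0,0,0],[0,0,0,0,0,0,0]]}}

```text
time_s: 26.05
ee_pos: [0.4748, 0.2282, 0.0304]
eef_rot: [-3.141, 0.0, 1.567]
force: [-0.4, -1.1, 0.3]
grip_width: 0.0006
grip_force: 0.0
```

>>> {"method": "move_arm", "body": {"increments": [[0,0.03,0,0,0,0,0],[0,0.03,0,0,0,0,0],[0,0,0,0,0,0,0]]}}

```text
time_s: 26.35
ee_pos: [0.4753, 0.2307, 0.0305]
eef_rot: [-3.142, 0.0, 1.566]
force: [-1.2, -0.4, -0.7]
grip_width: 0.0001
grip_force: 0.1
```

>>> {"method": "move_arm", "body": {"increments": [[0,0.02,0,0,0,0,0],[0,0,0,0,0,0,0]]}}

```text
time_s: 26.55
ee_pos: [0.4753, 0.2309, 0.0305]
eef_rot: [-3.141, 0.001, 1.566]
force: [-1.5, -7.6, 3.8]
grip_width: 0.0006
grip_force: 3.8
```

>>> {"method": "move_arm", "body": {"increments": [[0,-0.1,0,0,0,0,0],[0,-0.1,0,-0.2,0,0,0],[0,0,0,-0.6,0,0,0],[0,0,0,-0.7,0,0,0],[0,0,0,-0.7,0,0,0],[0,0,0,-0.5,0,0,0],[0.35,0.4,-0.2,-0.2,0,0,0],[0.35,0.6,-0.21,0,0,0,0],[0.35,0.6,-0.2,0,0,0,0],[0.35,0.4,0,0,0,0,0],[0.35,0,0,0.2,0,0,0],[0.35,0,0,0.3,0,0,0],[0.35,0,0,0,0,0,0],[0.35,0,0,0,0,0,0]]}}

```text
time_s: 27.95
ee_pos: [0.4456, 0.3211, 0.1507]
eef_rot: [-3.141, 0.0, 1.565]
force: [0.6, 0.5, -1.2]
grip_width: 0.0332
grip_force: 0.0
```

```bash
python3 - <<'E'
from h import *
inc([.4455,.3215,.043],1.566)
p=shot("wrist");cv2.imwrite("pics/w9.png",p["color"])
print(ctrl.get_obs()["grip_width"])
E
```

```text
now [0.4456 0.3211 0.1507] [-3.1414e+00  1.0000e-04  1.5651e+00]
tool shift/50mm [ 8.000e-03 -1.000e-03  2.155e+00] rotvec [-0.0002  0.0001 -0.0009]
0.03246770766197581
```

View pics/w9.png

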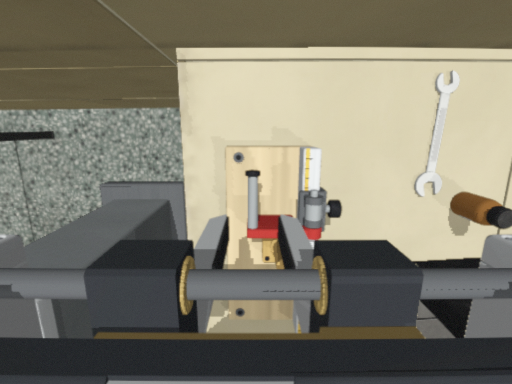

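>>> {"method": "move_arm", "body": {"increments": [[0.35,0,0,0.4,0,0,0],[0.35,0,0,0.6,0,0,0],[0.35,0,0,0.6,0,0,0],[0.35,0,0,0.35,0,0,0],[0.35,0,0,0.2,0,0,0],[0.35,0,0,0,0,0,0],[0,0,0,0,0,0,0],[0,0,0,0,0,0,0],[0,0,0,0,0,0,0],[0,0,0,0,0,0,0],[0,0,0,0,0,0,0]], "force": 20}}

```text
time_s: 29.1
ee_pos: [0.4449, 0.322, 0.0436]
eef_rot: [-3.141, -0.0, 1.566]
force: [-7.4, -0.4, 6.1]
grip_width: 0.009
grip_force: 20.0
```

>>> {"method": "move_arm", "body": {"increments": [[0,0,0.01,-0.12,0,0,0],[0,0,0.02,-0.12,0,0,0],[0,0,0.03,-0.116,0,0,0],[0,0,0.041,-0.113,0,0,0],[0,0,0,0,0,0,0]]}}

```text
time_s: 29.6
ee_pos: [0.4489, 0.322, 0.067]
eef_rot: [-3.138, 0.0, 1.566]
force: [-14.1, 1.4, 6.4]
grip_width: 0.0095
grip_force: 20.0
```

>>> {"method": "move_arm", "body": {"increments": [[0,0,0.052,-0.108,0,0,0],[0,0,0.064,-0.102,0,0,0],[0,0,0.072,-0.096,0,0,0],[0,0,0.082,-0.088,0,0,0],[0,0,0.09,-0.079,0,0,0],[0,0,0,0,0,0,0]]}}

```text
time_s: 30.2
ee_pos: [0.4659, 0.3223, 0.0923]
eef_rot: [-3.136, 0.0, 1.566]
force: [-30.4, -2.6, 28.3]
grip_width: 0.0092
grip_force: 20.0
```

>>> {"method": "move_arm", "body": {"increments": [[0,0,-0.02,-0.03,0,0,0],[0,0,-0.02,-0.02,0,0,0],[0,0,0,0,0,0,0]]}}

```text
time_s: 30.5
ee_pos: [0.4659, 0.3221, 0.093]
eef_rot: [-3.141, -0.0, 1.566]
force: [-7.2, 2.9, 3.1]
grip_width: 0.0091
grip_force: 20.0
```

>>> {"method": "move_arm", "body": {"increments": [[0,0,0.09,-0.085,0,0,0],[0,0,0.095,-0.075,0,0,0],[0,0,0.1,-0.065,0,0,0],[0,0,0,0,0,0,0]]}}

```text
time_s: 30.9
ee_pos: [0.4814, 0.3218, 0.1042]
eef_rot: [3.141, -0.001, 1.566]
force: [0.2, 2.6, 0.2]
grip_width: 0.0093
grip_force: 20.0
```

>>> {"method": "move_arm", "body": {"increments": [[0,0,0.105,-0.055,0,0,0],[0,0,0.11,-0.045,0,0,0],[0,0,0.115,-0.035,0,0,0],[0,0,0,0,0,0,0]]}}

```text
time_s: 31.3
ee_pos: [0.498, 0.3215, 0.1102]
eef_rot: [3.141, -0.0, 1.565]
force: [3.1, 4.4, -10.0]
grip_width: 0.0096
grip_force: 20.0
```

>>> {"method": "move_arm", "body": {"increments": [[0,0,0.115,0.01,0,0,0],[0,0,0.115,0.01,0,0,0],[0,0,0.115,0.02,0,0,0],[0,0,0.115,0.03,0,0,0],[0,0,0,0,0,0,0]]}}

```text
time_s: 31.8
ee_pos: [0.5216, 0.3214, 0.1076]
eef_rot: [3.139, -0.001, 1.565]
force: [1.6, 0.7, 4.5]
grip_width: 0.0091
grip_force: 20.0
```

Release the rod gently, rise and check.

>>> {"method": "move_arm", "body": {"increments": [[0.4,0,0,0,0,0,0],[0.4,0,0,0,0,0,0],[0.4,0,0,0,0,0,0],[0.4,0,0,-0.2,0,0,0],[0.4,0,0,-0.5,0,0,0],[0.4,0,0,-0.6,0,0,0],[0.4,0,-0.3,-0.6,0,0,0],[0.4,0,-0.4,-0.5,0,0,0],[0.4,0,-0.4,0,0,0,0],[0.4,0,0,0,0,0,0],[0.4,0,0,0,0,0,0]]}}

```text
time_s: 32.9
ee_pos: [0.4653, 0.3217, 0.2276]
eef_rot: [3.141, -0.0, 1.566]
force: [1.0, 0.2, 0.6]
grip_width: 0.038
grip_force: 0.0
```

```bash
python3 - <<'E'
from h import *
p=shot("wrist");cv2.imwrite("pics/w10.png",p["color"])
r=ctrl.cut_out("spigot_part",p);print([(q["conf"],q["centre"]) for q in r],toolpose()[:3,3])
m=p["color"][60:300,130:370]
s=ctrl.camera("side")["color"][60:260,100:300]
cv2.imwrite("pics/m2.png",np.hstack([cv2.resize(m,(480,480),interpolation=2),cv2.resize(s,(320,480)[::1],interpolation=2)]))
h=w2px(p,[[.4965,.281,.018],[.4965,.241,.018],[.4565,.241,.042],[.4565,.281,.042],[.4765,.261,.09]])
print(((h-[130,60])*2).round().tolist())
E
```

```text
[(0.58, [223.1, 256.6])] [0.46568317 0.32158512 0.22684268]
[[290.0, 288.0], [289.0, 341.0], [234.0, 354.0], [233.0, 298.0], [265.0, 352.0]]
```

View pics/m2.png

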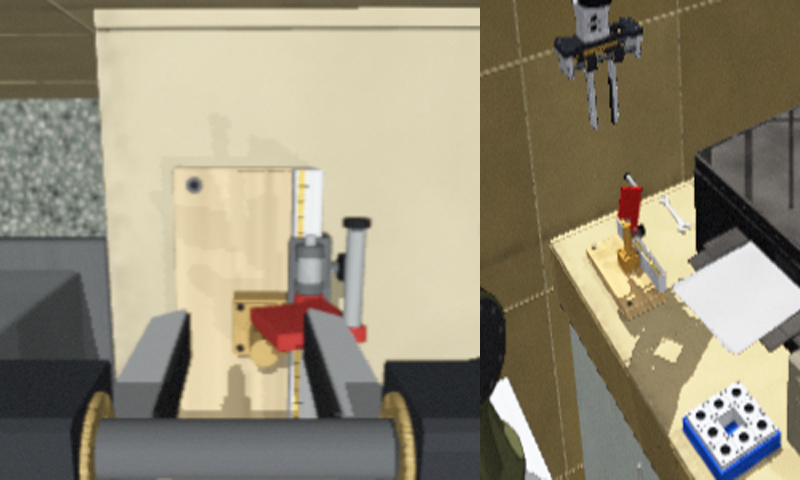

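The picture shows the stop past upright, leaning back, with the part standing where it was gauged: flange edge at column 234 and spigot at (264,352), matching the prediction of (265,352). The gripper is well clear.

```bash
python3 -c "
from station import ctrl
print(ctrl.hand_in())"
```

```text
the job is handed in; nothing more can be done
None
```

The job is handed in at about 33 s: I flipped the stop down, set the brass flange against the fence and the stop, and flipped the stop back past upright. In the last pictures the part stands where it was gauged and the other flanges are in their cells; no verdict came back.

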